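# Prise open the tight-lidded tin with the palette knife

## Robot

A 6-joint arm with a two-finger parallel gripper is mounted at the origin on the work surface. World frame = base frame: x ahead of the robot, y to its left, z up, the work surface at z = 0. Lengths are in m, angles in degrees, forces in N, time in s.
With the tool pointing down it reaches from about 0.35 to 0.975 m from the base axis. Payload 4.9 kg.
Tool frame: the origin (TCP) lies on the centre line of the jaws, within the pads' length; the fingertips stand 19 mm ahead of it and the grasp point (between the pads) is the TCP; z points along the fingers, y is the line along which they close (so a half turn about z gives the same grasp; the last joint's range is limited). The gripper opens to 85 mm and grips with 20 to 120 N. Pads are 22 mm wide; open, the fingers measure 114 mm over their backs; the gripper's body (76 mm by 85 mm) begins 54 mm behind the grasp point. The pads swing forward as they close: fully open they stand 13 mm farther back than shut.
Start: joints at [58.728, 3.019, 92.412, -0, 84.569, -6.818], TCP at [0.259, 0.569, 0.25] pointing down, gripper open.
Joint ranges: [-172.51, 172.51], [-57.92, 126.97], [3.15, 148.05], [-58.71, 238.71], [5.1, 150.11], [-179.66, 179.66]. Speed limits (degrees/s): [147.25, 147.25, 180, 180, 180, 180].

## Interface

Orientations are given as [roll, pitch, yaw] about the fixed x, y, z axes, in that order (R = Rz(yaw) Ry(pitch) Rx(roll)).
In Python, from workcell import r gives the robot as it stands. Calls block until the motion is done:
- r.move_to(position, orientation): joint-space move of the TCP to a pose.
- r.line_to(position, v=0.15, attitude=None, until_force=None): straight line of the TCP; attitude=None keeps the orientation; v is the mean speed in m/s. With until_force (N) it stops when the force on the tool has changed by that much, and returns True; else False.
- r.set_joints(angles): joint-space move.
- r.gripper_open() and r.grasp(f_grip=None): open the fingers fully, or close them until they stop; f_grip is the grip in N (None keeps the last).
- r.hold(seconds).
- r.inverse_kinematics(position, orientation): joint angles nearest the present ones, or None.
- r.camera(name): name is "side" or "top" or "wrist"; returns a dict with "image" (480x640x3 uint8, blue, green, red), "K" (3x3 intrinsics, pixels), "extrinsics" (4x4, takes a point from camera to world coordinates). Camera axes: x right, y down, z forward; pixel columns grow to the right and rows downward; lengths in m; the calibration is good to about 2 mm. A picture is of the moment at which its call begins. There is no depth.
A pose or a line that the arm cannot do raises r.PlanningError and nothing moves.
- r.sign_off(): hands the job in; it is judged then, once.
Trained networks look in a picture, given as the dict that the camera call returned (one of the last four; its "shot" number tells which), for a name from the list of things; names that differ only in an ending like _2 or _b are one class to them, and where a whole thing is asked for, a point or a joint stands for the part that bears it (a point fixed in the world has none). Each returns a list of dicts, best first, with "conf" (0 to 1); they miss things now and then, are a little off and sometimes report something else, mostly with a low value. They report only what shows in the picture. A call takes as long as a camera call.
- r.look_for(picture, name): "box" ([left, top, width, height] in pixels, round what is visible of it).
- r.cut_out(picture, name): "region" (480x640 bool, what is visible of it) and "box" ([left, top, width, height] in pixels, round what is visible of it).
Readings, each from a call of its own:
- r.get_clock(): time.
- r.get_qpos(): joint angles.
- r.get_qvel(): joint speeds.
- r.get_tau(): joint torques, N m.
- r.get_tcp_pos(): TCP position.
- r.get_eef_rot(): TCP orientation.
- r.get_force(): force on the tool from outside, world axes, zero at the start.
- r.get_moment(): the same for the moment, N m.
- r.get_grip_width(): finger opening in m.
- r.get_gripper_force(): force on a finger pad.
Only numpy, scipy, OpenCV 4.12 (cv2) and the standard library are available. Lean on these libraries where they do the work, as an engineer would, in place of code of your own. Each camera call takes 0.05 s, during which the arm holds its last target. There are 200 camera calls.

## Task

Lever the tin's blue lid open with the palette knife from the board: the gap under the lid's front edge is plugged along two thirds of the front, so feel with the blade for the part - left, middle or right - where it goes in, prise the lid up there and swing it fully open, well past upright. Then lay the knife flat on the board again, gently; touch the tin and its lid with the knife only, never with the gripper or arm, and leave everything else where it stands.

Things in the scene. Friction and masses are not known exactly. Their poses are not given: they have to be found in the camera images.
- knife: Loose palette knife, 215 mm, 0.18 kg, flat on the board. Origin: mid-length, on the underside; x to the blade's tip, z up. Red handle: x -107 to -13 mm, 24 wide (y), 24 high (z 0 to 24). Stiff steel blade: x -17 to 107 mm, 32 wide, 3 thick, level with the underside (z 0 to 3), square end. Centre of mass about 40 mm behind the origin, in the handle.
- knife_tip (a point): Middle of the end edge of the blade, on its underside (knife x = 107.5 mm).
- board: Green plastic board fixed to the counter, 280 mm long (x), 150 mm wide (y), 15 mm thick. Origin: centre of its underside, z up.
- tin: White tin with a blue hinged lid, fixed to the counter. Origin: centre of its walls' underside; x points from front to hinge, y along the front, z up. Walls: x -75 to 75, y -80 to 80 mm, 70 high. A black seal 6 mm high, 4 wide runs round the rim. The closed lid lies on the seal: underside z = 76, 4 mm thick, x -90 to 75 mm, y -80 to 80.
- tin_ledge (a point): Middle of the bare top of the flat white ledge that sticks out of the tin's front at the rim (tin x = -101, z = 70 mm). The ledge spans x -112 to -75 mm, y -80 to 80, 6 mm thick; its outer 22 mm are bare, the rest lies under the lid.
- tin_gap (a point): Middle of the mouth of the gap between ledge and closed lid (tin x = -90, z = 73 mm): 6 mm high (z 70 to 76), 15 mm deep, ending at the seal; the blade enters along the tin's +x. Of its three sections (centres y = -53.5, 0, 53.5 mm, each 53 wide) two are filled by fixed white strips, front at x = -91; one, another each time and not reported, is open: the blade goes in 15 mm there.
- lid (a joint): Angle of the lid (rad): 0 closed, grows as the front edge goes up; stop at 1.92 (past upright). A stiff friction hinge: the lid stays at any angle where it is left; raising it takes about 3 to 6 N at the front edge. The lid is 160 mm wide and weighs roughly 0.3 kg.
- lid_hinge (a point): Middle of the lid's hinge axis, at the level of the lid's underside (tin x = 75 mm, z = 76 mm). The axis is parallel to the tin's y.
- lid_edge (a point): Middle of the lid's front edge, on its underside, 165 mm from the hinge axis; moves with the lid.
- bowl: Bystander: steel bowl, rim radius 65 mm, 60 mm high. Origin: centre of its underside.
- cup: Bystander: white cup, radius 36 mm, 80 mm high. Origin: centre of its underside.
- jar: Bystander: glass jar with white cap, radius 28 mm, 85 mm high. Origin: centre of its underside.
- cutter: Bystander: round steel pastry cutter, a ring of radius 36 mm, 30 mm high, between the tin and the board, nearer the robot. Origin: centre of its underside.
- syrup: Bystander: amber bottle with red cap, radius 30 mm, 170 mm high. Origin: centre of its underside.
- timer: Bystander: white kitchen timer standing upright, 30 x 70 x 60 mm high. Origin: centre of its underside.

How it is judged:
By the outcome, as a careful person would: the job done as asked, in the order asked, and still so for the second after the job is handed in, with the robot touching nothing.
It also fails if it takes over 72 s, if anything falls off the work surface, if the arm or the gripper's body presses on something with over 40 N, if the wrist force passes 120 N, or if a joint passes its speed limit or range.

## Working session

There is one attempt and no reset: what is moved stays moved. The work goes in short steps, each a Python script; the robot and the scene stay as the last script left them, time stands still between calls to the robot, and variables do not carry over. Pictures are saved under pics/ and viewed, at most 10 in all, crops included, and the job is handed in when it is done.

```bash
mkdir -p pics; ls; python3 - <<'E'
from workcell import r
import cv2
for n in ["top","side"]:
    p=r.camera(n); cv2.imwrite(f"pics/{n}0.png",p["image"])
    print(n,p["K"].tolist(),p["extrinsics"].round(4).tolist())
    for t in ["knife","board","tin","lid","cutter","bowl","cup","jar","syrup","timer"]:
        print(t,[(d["box"],round(d["conf"],2)) for d in r.look_for(p,t)[:2]])
print(r.get_clock(),r.get_eef_rot())
E
```

```text
pics
top [[449.4882466025103, 0.0, 322.8154129217133], [0.0, 449.4882466025103, 236.36771312963452], [0.0, 0.0, 1.0]] [[-0.0198, -0.9974, 0.0699, 0.5264], [-0.9998, 0.0201, 0.0034, 0.0171], [-0.0048, -0.0699, -0.9975, 1.167], [0.0, 0.0, 0.0, 1.0]]
knife [([241.5, 203.7, 18.8, 82.8], 0.89)]
board [([218.7, 179.3, 81.5, 116.4], 0.88)]
tin [([373.5, 197.5, 85.2, 88.5], 0.88)]
lid []
cutter [([319.7, 297.1, 25.1, 24.8], 0.67)]
bowl [([518.4, 264.2, 51.3, 54.6], 0.94)]
cup [([114.6, 269.9, 38.4, 30.5], 0.61)]
jar [([322.2, 160.7, 23.6, 24.9], 0.88)]
syrup [([484.7, 187.9, 44.5, 31.3], 0.97)]
timer [([141.0, 216.6, 36.2, 11.9], 0.86), ([377.2, 199.7, 83.9, 87.8], 0.22)]
side [[486.91259786423797, 0.0, 332.0802206665188], [0.0, 486.91259786423797, 232.57367627172448], [0.0, 0.0, 1.0]] [[-0.9927, -0.0793, 0.091, 0.5143], [-0.12, 0.5707, -0.8123, 0.9087], [0.0125, -0.8173, -0.5761, 0.7335], [0.0, 0.0, 0.0, 1.0]]
knife [([276.6, 306.6, 109.8, 20.2], 0.76)]
board [([258.9, 287.7, 144.4, 61.6], 0.6)]
tin [([317.6, 173.7, 77.1, 58.1], 0.67)]
lid [([319.0, 175.7, 63.4, 33.0], 0.86), ([322.2, 124.5, 20.3, 51.1], 0.5)]
cutter [([399.7, 251.0, 32.5, 29.9], 0.9)]
bowl [([383.4, 146.0, 39.2, 23.1], 0.72), ([277.2, 306.2, 108.7, 18.7], 0.26)]
cup [([349.5, 418.0, 45.6, 61.9], 0.64)]
jar [([258.8, 224.2, 23.9, 37.6], 0.97), ([404.2, 255.6, 30.3, 25.3], 0.48)]
syrup [([320.9, 125.6, 20.4, 52.4], 0.79)]
timer [([317.9, 177.4, 68.1, 32.1], 0.68), ([265.1, 382.7, 30.4, 54.9], 0.6)]
1.1 [-1.79998688e+02 -2.41411734e-03  1.55544238e+02]
```

```bash
python3 - <<'E'
import cv2
a=cv2.imread("pics/top0.png")[140:340,100:600]; b=cv2.imread("pics/side0.png")[110:480,200:480]
cv2.imwrite("pics/a.png",cv2.resize(a,None,fx=1.6,fy=1.6,interpolation=3)); cv2.imwrite("pics/b.png",cv2.resize(b,None,fx=1.6,fy=1.6,interpolation=3))
E
```

```text
(no output)
```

View pics/a.png

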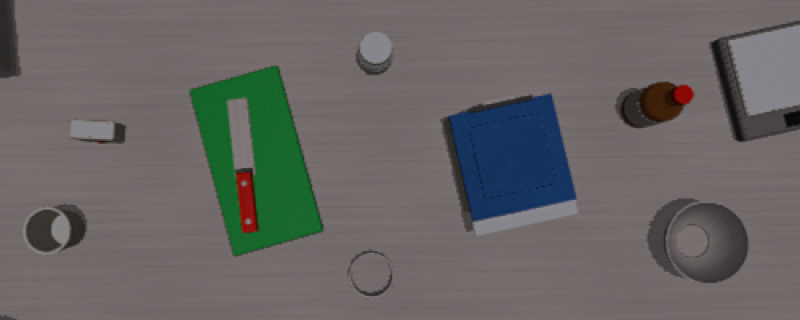

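View pics/b.png

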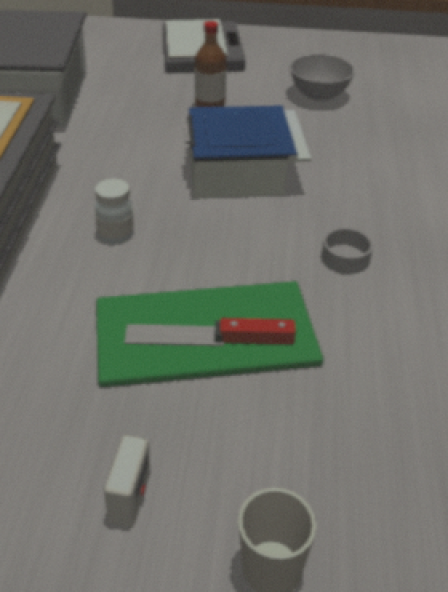

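The top view shows the knife on the board at about (245,245) with its tip pointing up, away from the robot. The tin is at (416,240), with its white ledge facing the robot. The jar and cutter stand clear between the tin and the board. Next I'll measure the poses.

```bash
cat > h.py <<'E'
import numpy as np, cv2
from workcell import r
def to_world(p,uv,z):
    uv=np.atleast_2d(uv).astype(float); E=p["extrinsics"]
    d=np.c_[(uv-p["K"][[0,1],2])/p["K"][[0,1],[0,1]],np.ones(len(uv))]@E[:3,:3].T
    o=E[:3,3]; return o+d*((z-o[2])/d[:,2])[:,None]
def rect(p,mask,z):
    """world min-area rectangle of the largest blob: centre, (long,short), direction of the long side (pointing +x)"""
    c=max(cv2.findContours(mask.astype(np.uint8),0,cv2.CHAIN_APPROX_NONE)[0],key=cv2.contourArea)
    w=to_world(p,c[:,0,:],z)[:,:2]
    (cx,cy),_,_=R=cv2.minAreaRect((w*1000).astype(np.float32)); b=cv2.boxPoints(R)
    e=[b[1]-b[0],b[2]-b[1]]; e.sort(key=lambda v:-np.linalg.norm(v))
    l=e[0]*(1 if e[0][0]>0 else -1)
    return np.array([cx,cy])/1000,[round(float(np.linalg.norm(v))) for v in e],np.degrees(np.arctan2(l[1],l[0])),b.round()
def masks(p):
    B,G,R=[p["image"][...,i].astype(int) for i in range(3)]
    return {"red":(R>90)&(G<60)&(B<60),"blue":(B>R+40)&(B>G+25),"green":(G>R+40)&(G>B+20)}
E
python3 - <<'E'
from h import *
p=r.camera("top"); m=masks(p)
for t in ["red","blue"]: 
    c,s,a,b=rect(p,m[t],{"red":.039,"blue":.08}[t]); print(t,c.round(4),s,round(a,2),b.tolist())
k=r.cut_out(p,"knife")[0]["region"]; c,s,a,b=rect(p,k,.018); print("knife",c.round(4),s,round(a,2),b.tolist())
k=r.cut_out(p,"board")[0]["region"]; c,s,a,b=rect(p,k|m["green"],.015); print("board",c.round(4),s,round(a,2),b.tolist())
k=r.cut_out(p,"tin")[0]["region"]; c,s,a,b=rect(p,k,.075); print("tin",c.round(4),s,round(a,2),b.tolist())
# look from above the handle
c,s,a,b=rect(p,m["red"],.039)
r.move_to([c[0]-.05,c[1],.26],[180,0,a+90]); w=r.camera("wrist"); cv2.imwrite("pics/w1.png",w["image"]); print(r.get_qpos(),w["extrinsics"].round(3).tolist(),w["K"][0,0],r.get_clock())
mm=masks(w)["red"]; print(rect(w,mm,.039))
E
```

```text
red [0.5343 0.1959] [93, 22] 5.8 [[487.0, 202.0], [489.0, 180.0], [582.0, 190.0], [580.0, 212.0]]
blue [ 0.5944 -0.2138] [164, 159] 11.29 [[499.0, -152.0], [530.0, -308.0], [690.0, -276.0], [659.0, -120.0]]
knife [ 0.5989 -0.2252] [182, 174] 11.16 [[493.0, -158.0], [526.0, -328.0], [705.0, -293.0], [671.0, -122.0]]
board [0.6021 0.1844] [279, 150] 14.87 [[448.0, 221.0], [486.0, 76.0], [756.0, 148.0], [718.0, 293.0]]
tin [ 0.5878 -0.2108] [197, 172] 11.14 [[475.0, -145.0], [508.0, -314.0], [701.0, -276.0], [668.0, -107.0]]
[ 1.39518141e+01 -1.15039086e+01  1.05252727e+02  1.57156564e-02
  8.62567426e+01  8.06160796e+00] [[0.995, 0.099, 0.027, 0.476], [0.103, -0.958, -0.267, 0.265], [-0.001, 0.269, -0.963, 0.384], [0.0, 0.0, 0.0, 1.0]] 356.97133546129976 2.95
(array([0.53293665, 0.19767033]), [94, 23], np.float32(5.9145265), array([[485., 204.],
       [488., 181.],
       [581., 191.],
       [578., 214.]], dtype=float32))
```

View pics/w1.png

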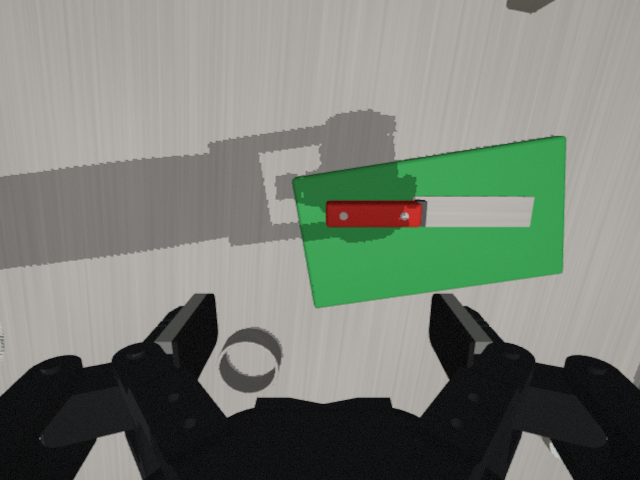

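The wrist view shows the handle at (375,214), which agrees with the top measurement. It also shows that the fingers currently close along the knife, so the yaw has to be the knife's own yaw. Next I'll grasp and lift.

```bash
cat >> h.py <<'E'
KYAW=5.85; KH=np.array([.5336,.1967])          # handle centre (knife x=-60)
TYAW=11.2; T0=np.array([.6018,-.2123])         # tin origin
def u(a): return np.array([np.cos(np.radians(a)),np.sin(np.radians(a))])
GR=KH+.025*u(KYAW)                              # grasp at knife x=-35
TIPX,TIPZ=.1425,.0215                           # tip ahead of / below the TCP
def tcp(x,y,z):
    """TCP for the tip (underside) at tin coordinates, blade level along tin x"""
    p=T0+(x-TIPX)*u(TYAW)+y*u(TYAW+90); return [p[0],p[1],z+TIPZ]
E
python3 - <<'E'
from h import *
r.move_to([*GR,.12],[180,0,KYAW])
print(r.line_to([*GR,.0365],v=.08,until_force=6),r.get_tcp_pos())
r.grasp(120); print(r.get_grip_width(),r.get_gripper_force())
r.line_to([*GR,.20],v=.15); print(r.get_force(),r.get_moment(),r.get_grip_width())
r.move_to(tcp(-.14,0,.14),[180,0,TYAW])
w=r.camera("wrist"); cv2.imwrite("pics/w2.png",w["image"]); print(r.get_force(),r.get_clock(),r.get_tcp_pos(),r.get_qpos().round(1))
E
```

```text
False [0.55910582 0.19939627 0.0372972 ]
0.021489387795012135 118.78951907157898
[-0.14451033  0.43971778 -2.04349326] [-0.00410963  0.00200236 -0.0232522 ] 0.021532365135168183
[-0.25240855  0.62392365 -1.30833286] 9.3083 [ 0.32522129 -0.26690824  0.16166135] [-49.5 -23.1 123.9   0.   79.2  29.2]
```

View pics/w2.png

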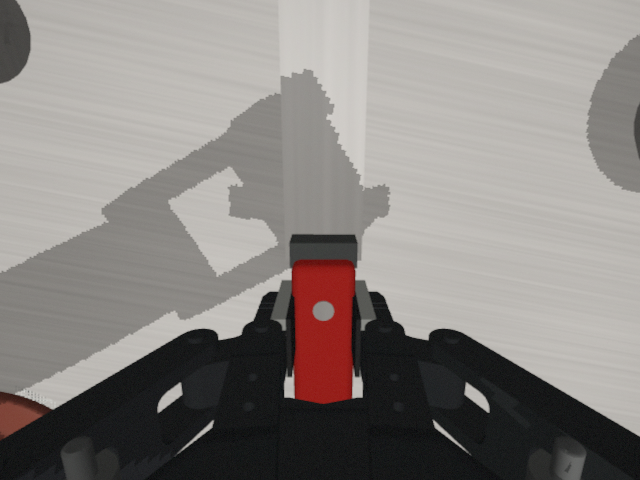

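The knife is gripped straight and centred, with the blade running straight ahead in the picture. Next I'll touch down on the ledge for height, then probe the sections.

```bash
cat >> h.py <<'E'
def tinc(p):
    d=np.array(p[:2])-T0; return np.round([d@u(TYAW)+TIPX,d@u(TYAW+90),p[2]-TIPZ],4)
E
python3 - <<'E'
from h import *
import sys
r.line_to(tcp(-.101,0,.085),v=.12)
hit=r.line_to(tcp(-.101,0,.060),v=.015,until_force=2.5)
p=tinc(r.get_tcp_pos()); print("ledge",hit,p,r.get_force().round(2))
if not hit: sys.exit()
z=p[2]
for y in [0,.0535,-.0535]:
    r.line_to(tcp(-.101,y,z+.006),v=.1); r.line_to(tcp(-.101,y,z+.0016),v=.03)
    hit=r.line_to(tcp(-.068,y,z+.0016),v=.02,until_force=4)
    p=tinc(r.get_tcp_pos()); print(y,hit,p,r.get_force().round(2),r.get_clock())
    if p[0]>-.083: break
    r.line_to(tcp(-.101,y,z+.0016),v=.08)
E
```

```text
ledge True [-1.011e-01  1.000e-04  6.900e-02] [-1.75 -1.19  3.27]
0 True [-0.0916  0.0001  0.0702] [-0.77 -0.72  1.69] 12.35
0.0535 True [-0.0916  0.0536  0.0703] [-0.78 -0.57  2.59] 14.325
-0.0535 True [-0.0754 -0.0536  0.0705] [-1.65 -0.25  2.9 ] 17.2917
```

The right section (y = -53.5) is open: the tip went in to x = -75, while the other two stopped at -91. Next I'll lift along the lid's arc.

```bash
cat >> h.py <<'E'
def arc(deg,d,t=.003,y=-.0535):
    a=np.radians(deg); return tcp(.075-d*np.cos(a),y,.075+d*np.sin(a)-t)
E
python3 - <<'E'
from h import *
r.line_to(tcp(-.0765,-.0535,.0705),v=.02)
for a in [2,5,10,15,20,26,32,38]:
    r.line_to(arc(a,.150-.0002*a),v=.05); print(a,tinc(r.get_tcp_pos()),r.get_force().round(2),r.get_moment().round(2))
w=r.camera("wrist"); s=r.camera("side"); print(r.get_clock())
cv2.imwrite("pics/c1.png",np.hstack([cv2.resize(w["image"],(400,300)),cv2.resize(s["image"][90:315,230:530],(400,300))]))
E
```

```text
2 [-0.0754 -0.0526  0.0762] [-1.48  0.62 -2.66] [-0.04  0.39  0.01]
5 [-0.074  -0.0532  0.0847] [-2.53 -0.71 -4.63] [-0.16  0.84  0.09]
10 [-0.0702 -0.0538  0.0985] [-1.53 -1.01 -3.38] [-0.13  0.63  0.06]
15 [-0.0664 -0.0538  0.1107] [-1.04 -0.51 -4.87] [-0.1   0.5   0.01]
20 [-0.0616 -0.0537  0.1225] [-1.94 -0.1  -3.47] [-0.09  0.61  0.  ]
26 [-0.0544 -0.0536  0.1361] [-1.85  0.52 -3.28] [-0.01  0.49  0.12]
32 [-0.046  -0.0537  0.1487] [-1.32  0.29 -2.88] [-0.    0.51  0.12]
38 [-0.0366 -0.0536  0.16  ] [-1.14  0.78 -2.53] [0.01 0.49 0.13]
20.825
```

View pics/c1.png

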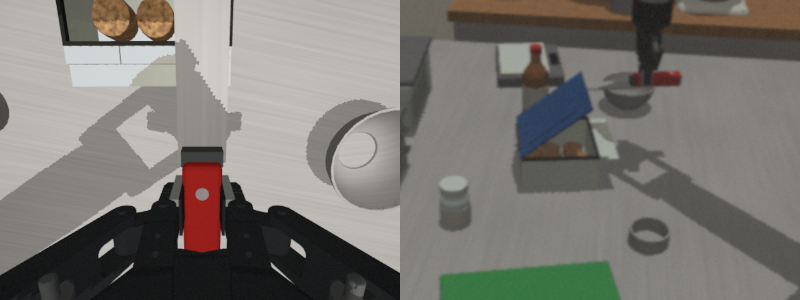

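The lid is about 38° up on the blade tip and the knife is still level. I'll continue past upright to the stop.

```bash
python3 - <<'E'
from h import *
for a in [46,54,62,70,78,86,92,97,102,106,110]:
    h=r.line_to(arc(a,.143-.0001*a,t=max(0,min(.003,.003*(95-a)/10))),v=.06,until_force=12); print(a,h,tinc(r.get_tcp_pos()),r.get_force().round(2),r.get_moment().round(2))
    if h: break
w=r.camera("wrist"); s=r.camera("side"); print(r.get_clock())
cv2.imwrite("pics/c2.png",np.hstack([cv2.resize(w["image"],(400,300)),cv2.resize(s["image"][90:315,230:530],(400,300))]))
E
```

```text
46 False [-0.0206 -0.0536  0.1718] [-0.71 -0.28 -2.09] [0.01 0.36 0.09]
54 False [-0.0054 -0.0535  0.1833] [-0.6   0.72 -2.24] [-0.    0.21  0.06]
62 False [ 0.0113 -0.0535  0.1928] [-0.72  0.68 -3.31] [-0.04  0.2   0.09]
70 False [ 0.029  -0.0536  0.1999] [ 0.45  0.19 -1.53] [-0.05  0.11 -0.04]
78 False [ 0.0475 -0.0536  0.2044] [-0.76 -0.65 -1.79] [ 0.03 -0.02  0.04]
86 False [ 0.0662 -0.0535  0.2064] [-0.09  0.58 -1.63] [-0.07  0.03 -0.05]
92 False [ 0.0804 -0.0534  0.2077] [ 0.53  0.33 -1.16] [-0.07 -0.01 -0.03]
97 False [ 0.092  -0.0535  0.2074] [ 0.46 -0.2  -1.11] [ 0.02  0.03 -0.01]
102 False [ 0.1032 -0.0535  0.2048] [ 0.62  0.2  -1.55] [ 0.02 -0.03 -0.03]
106 False [ 0.112  -0.0534  0.202 ] [ 0.26 -0.19 -1.68] [-0.01 -0.04  0.  ]
110 False [ 0.1194 -0.0537  0.1991] [-6.4  -1.02  1.32] [0.   0.78 0.1 ]
25.425
```

View pics/c2.png

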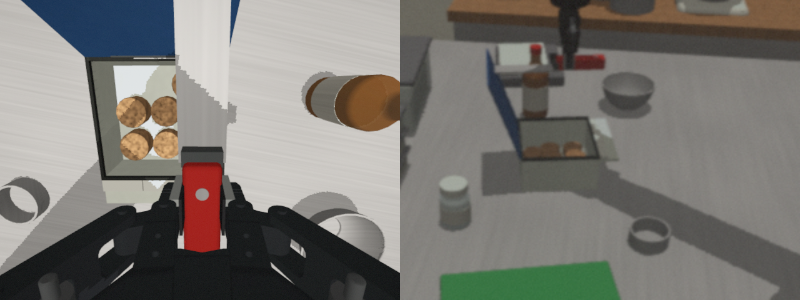

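The lid is at its stop, leaning back past upright. Next I'll retract and carry the knife back over the board to check its tilt.

```bash
python3 - <<'E'
from h import *
p=tcp(.112,-.0535,.2); r.line_to(p,v=.08); r.line_to(tcp(-.09,-.0535,.2),v=.2)
r.move_to([*GR,.2],[180,0,KYAW])
r.line_to([*GR,.07],v=.15)
s=r.camera("side"); print(r.get_clock(),r.get_force().round(2))
cv2.imwrite("pics/c3.png",cv2.resize(s["image"][90:390,220:520],(600,600),interpolation=2))
E
```

```text
29.8417 [ 0.11  0.45 -0.16]
```

View pics/c3.png

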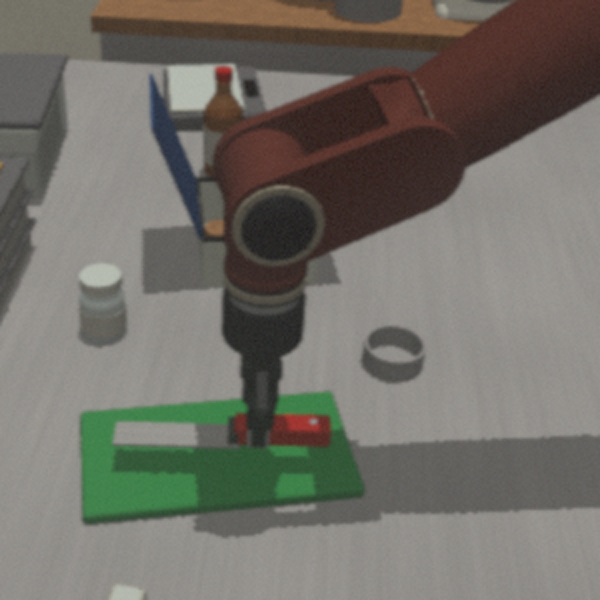

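The lid stays open, and the knife is level above the board with its blade at (175,433). Next I'll lower it gently.

```bash
python3 - <<'E'
from h import *
r.line_to([*GR,.042],v=.08)
h=r.line_to([*GR,.034],v=.008,until_force=2.0); print(h,r.get_tcp_pos(),r.get_force().round(2))
E
```

```text
True [0.55857628 0.19926901 0.03710356] [ 0.95 -0.42  4.09]
```

```bash
python3 - <<'E'
from h import *
r.gripper_open(); r.hold(.2)
r.line_to([*GR,.2],v=.12); r.move_to([.40,.25,.3],[180,0,KYAW]); r.hold(.3)
s=r.camera("side"); t=r.camera("top"); print(rect(t,masks(t)["red"],.039)[:3],r.get_clock())
cv2.imwrite("pics/c4.png",np.hstack([cv2.resize(s["image"][90:390,220:520],(400,400)),cv2.resize(t["image"][140:340,200:500],(400,267))[:,:] if 0 else cv2.resize(t["image"][140:400,200:460],(400,400))]))
E
```

```text
(array([0.53415808, 0.19682346]), [93, 23], np.float32(5.1672335)) 34.5583
```

View pics/c4.png

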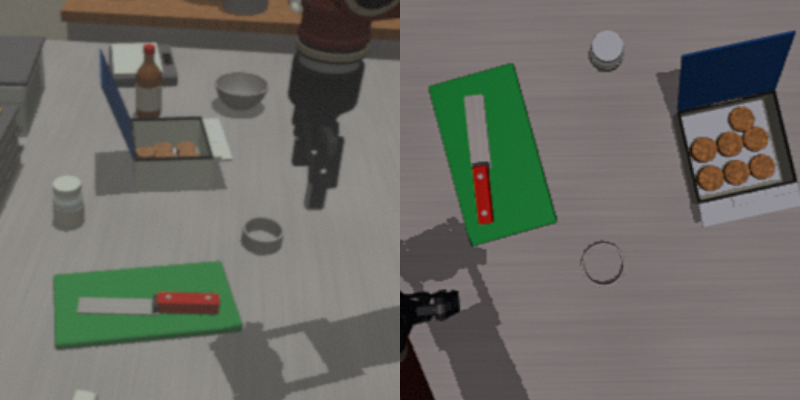

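The knife lies flat on the board, the lid stands fully open, and the other objects in view are where they stood.

```bash
python3 -c "
from workcell import r
print(r.sign_off())"
```

```text
the job is handed in; nothing more can be done
None
```

The job is handed in: I prised the lid up at the open right-hand section and swung it to its stop past upright, then laid the knife flat on the board again, at about 35 s of the 72 s allowed.

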